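# Uncap the tall bamboo canister at a basket stall

## Task

A customer wants to look into the tall bamboo canister. Lift the cap off the tall canister and set it down gently, open end down, inside the round rimmed cap tray, standing flat on the tray's floor. Leave the canister standing upright where it is, and leave the short canister and its cap alone.

Things in the scene. Friction and masses are not known exactly. Their poses are not given: they have to be found in the camera images.
- tall_cap_mid (a point): Centre, half-way up, of the tall canister's loose cap: plain pale bamboo tube, 54 mm outer diameter, 70 mm tall, closed flat top, open below, wall 4 mm, about 60 g. z points up through the top. It sits with 3 mm play over a neck 40 mm wide and 25 mm tall, its rim on the canister's shoulder: raise it straight up over 25 mm to free it. Grip across its diameter from above, at or above the middle.
- tall_canister: The tall canister: loose upright woven bamboo cylinder, 54 mm in diameter like its cap, 110 mm tall to the shoulder on which the cap rests, then the 25 mm neck; about 350 g; 180 mm tall with its cap on. Origin at the centre of its underside on the table, z up. The short canister is alike but lower.
- tray_floor (a point): Centre of the floor (upper face) of the cap tray, z up: a round shallow bamboo tray fixed to the table, 100 mm in outer diameter, 16 mm tall; floor 6 mm above the table; rim 5 mm thick rising 10 mm above the floor. Inside about 86 mm wide, so the 54 mm cap has 16 mm of room all round.
- short_cap_mid (a point): Centre of the like cap (54 mm wide, 70 mm tall) on the short canister (45 mm tall to the shoulder, 115 mm with its cap): a bystander, leave alone. Tall canister, short canister and tray stand at least 150 mm apart, centre to centre, in any order from left to right; other baskets stand farther out, out of the way.
There are look-alikes about, which are no part of the job. What is shaped like the part that bears tall_cap_mid but blue or red is not meant.

How it is judged:
By the outcome, as a careful person would: the job done as asked, in the order asked, and still so for the second after the job is handed in, with the robot touching nothing.
It also fails if it takes over 40 s, if anything falls off the work surface, if the arm or the gripper's body presses on something with over 40 N, if the wrist force passes 120 N, or if a joint passes its speed limit or range.

## Robot

A 6-joint arm with a two-finger parallel gripper is mounted at the origin on the work surface. World frame = base frame: x ahead of the robot, y to its left, z up, the work surface at z = 0. Lengths are in m, angles in rad, forces in N, time in s.
With the tool pointing down it reaches from about 0.325 to 0.75 m from the base axis. Payload 7.6 kg.
Tool frame: the origin (TCP) lies at the very end of the fingers, on their centre line; the grasp point (between the pads) lies 19 mm behind it (arm.grip_point_offset is the z of the grasp point in the tool frame, in m); z points along the fingers, y is the line along which they close (so a half turn about z gives the same grasp; the last joint's range is limited). The gripper opens to 85 mm and grips with 20 to 120 N. Pads are 22 mm wide; open, the fingers measure 114 mm over their backs; the gripper's body (76 mm by 85 mm) begins 54 mm behind the grasp point. The pads swing forward as they close: fully open they stand 13 mm farther back than shut.
Start: joints at [-0.07, 0.052, 1.401, -0, 1.689, -0.07], TCP at [0.525, 0, 0.231] pointing down, gripper open.
Joint ranges: [-2.9, 2.9], [-0.91, 2.17], [0.12, 2.37], [-1.06, 4.2], [0.26, 2.73], [-2.93, 2.93]. Speed limits (rad/s): [2.57, 2.57, 3.01, 3.14, 3.14, 3.14].

## Interface

Orientations are given as a 3x3 rotation matrix whose columns are the frame's x, y, z axes.
In Python, from workcell import arm gives the robot as it stands.
- The arm moves only by the tool jog_arm, never from a script. Its argument "targets" is a list of rows, each a list of 7 numbers: the shift along the tool's x, y, z in mm, then the turn, a rotation vector about the tool's x, y, z in degrees, then the finger opening in mm, from 0 to 85.4. In form: [[tx, ty, tz, rx, ry, rz, fingers], ...]. A call has 1 to 8 rows; each row is the pose to reach, as a shift and turn from the pose commanded when the call began, along the tool's axes at that moment; what a row does not reach only later rows make up. A row lasts 1/8 s, in which the tool goes at most 62.5 mm and 10.7 degrees, less where a joint would pass 70% of its speed; a pose out of reach is approached as far as the arm can. A call with a gripper value outside its range is refused whole. The fingers move at their own pace and stop on an object; the grip force is fixed at half the most. Time passes only in rows, so rows that repeat a pose let the fingers close. It gives the time, the measured TCP pose, the force, the opening and the grip force at its end, in the units of the state.
- arm.read_state(): the state, without advancing time (a new reading comes with each control period).
- arm.camera(name): name is "scene" or "side" or "wrist"; returns the picture (384x512x3 uint8, blue, green, red); there is no depth.
- arm.camera_model(name): a dict with "fx", "fy", "cx", "cy" (pixels), "extrinsics" (4x4, takes a point from camera to world coordinates). Camera axes: x right, y down, z forward; pixel columns grow to the right and rows downward; lengths in m; the calibration is good to about 2 mm. The wrist camera is an equidistant fisheye: a pixel r from the principal point sees the ray r / f radians off the axis. A picture is of the moment at which its call begins: read the wrist's pose just before it. camera_model takes no time and is no camera call; for the wrist camera it gives the pose at the moment of the call.
- arm.finish_job(): hands the job in; it is judged then, once.
Trained networks look in the newest picture that a camera, given by its name, has taken for a name from the list of things; names that differ only in an ending like _2 or _b are one class to them, and where a whole thing is asked for, a point or a joint stands for the part that bears it (a point fixed in the world has none). Each returns a list of dicts, best first, with "p" (0 to 1); they miss things now and then, are a little off and sometimes report something else, mostly with a low value. They report only what shows in the picture. A call takes as long as a camera call. They do not tell look-alikes from the thing itself.
- arm.search_frame(target, camera): "extent" ([centre column, centre row, width, height] in pixels, round what is visible of it).
- arm.trace(target, camera): "pixels" (384x512 bool, what is visible of it) and "extent" ([centre column, centre row, width, height] in pixels, round what is visible of it).
The state is a dict: "time": time; "joints": joint angles; "qvel": joint speeds; "joint_efforts": joint torques, N m; "position": TCP position; "orientation": TCP orientation; "contact_force": force on the tool from outside, world axes, zero at the start; "ft_torque": the same for the moment, N m; "opening": finger opening in m; "finger_force": force on a finger pad.
Only numpy, scipy, OpenCV 4.12 (cv2) and the standard library are available. Lean on these libraries where they do the work, as an engineer would, in place of code of your own. Each camera call takes 0.05 s, during which the arm holds its last target. There are 200 camera calls.

## Working session

There is one attempt and no reset: what is moved stays moved. The work goes in short steps, Python scripts to look and compute and a tool call to move; the robot and the scene stay as the last step left them, time stands still between calls to the robot, and variables do not carry over. Pictures are saved under pics/ and viewed, at most 10 in all, crops included, and the job is handed in when it is done.

Besides the shell and the picture viewer there is one more tool, called after "Emit:" as name(argument=value, ...), one argument or row to a line, values as JSON. jog_arm: Moves the arm, as the interface text tells. Its arguments: {"type":"object","properties":{"targets":{"type":"array","items":{"type":"array","items":{"type":"number"}}}},"required":["targets"]}

```bash
mkdir -p pics; cat > h.py <<'E'
import numpy as np, cv2
from workcell import arm
def ray(cam,u,v,m=None):
    m=m or arm.camera_model(cam); x=(u-m["cx"])/m["fx"]; y=(v-m["cy"])/m["fy"]
    if cam=="wrist":
        r=np.hypot(x,y); s=np.sin(r)/r if r>1e-9 else 1; d=np.array([x*s,y*s,np.cos(r)])
    else: d=np.array([x,y,1.])
    E=np.array(m["extrinsics"]); d=E[:3,:3]@d
    return E[:3,3],d/np.linalg.norm(d)
def at_z(cam,u,v,z):
    o,d=ray(cam,u,v); return o+d*(z-o[2])/d[2]
E
python3 - <<'E'
from h import *
ims=[]
for c in ("scene","side"):
    im=arm.camera(c); cv2.imwrite(f"pics/{c}0.png",im)
    E=np.array(arm.camera_model(c)["extrinsics"]); print(c,E[:3,3].round(3),E[:3,2].round(2))
    for t in ("tall_cap_mid","tall_canister","tray_floor","short_cap_mid"):
        for r in arm.search_frame(t,c)[:5]: print(t,np.round(r["extent"]),round(r["p"],2))
E
```

```text
scene [1.202 0.261 0.929] [-0.66 -0.22 -0.72]
tall_cap_mid [249. 196.  21.  35.] 0.96
tall_cap_mid [261. 190.  16.  27.] 0.74
tall_cap_mid [241. 247.  24.  34.] 0.59
tall_canister [250. 219.  24.  30.] 0.75
tray_floor [140. 223.  38.  33.] 0.98
short_cap_mid [359. 262.  24.  36.] 0.6
short_cap_mid [139. 221.  35.  32.] 0.55
side [ 0.274 -0.583  0.685] [ 0.25  0.7  -0.66]
tall_cap_mid [257. 190.  32.  46.] 0.91
tall_cap_mid [210. 244.  24.  43.] 0.91
tall_cap_mid [298. 211.  23.  39.] 0.72
tall_canister [256. 227.  27.  44.] 0.94
tray_floor [353. 342.  55.  57.] 0.77
short_cap_mid [248. 135.  10.  34.] 0.42
```

```bash
python3 - <<'E'
import cv2
for c in ("scene","side"):
    im=cv2.imread(f"pics/{c}0.png"); cv2.imwrite(f"pics/{c}0b.png",cv2.resize(im,(800,600),interpolation=cv2.INTER_CUBIC))
E
```

```text
(no output)
```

View pics/scene0b.png

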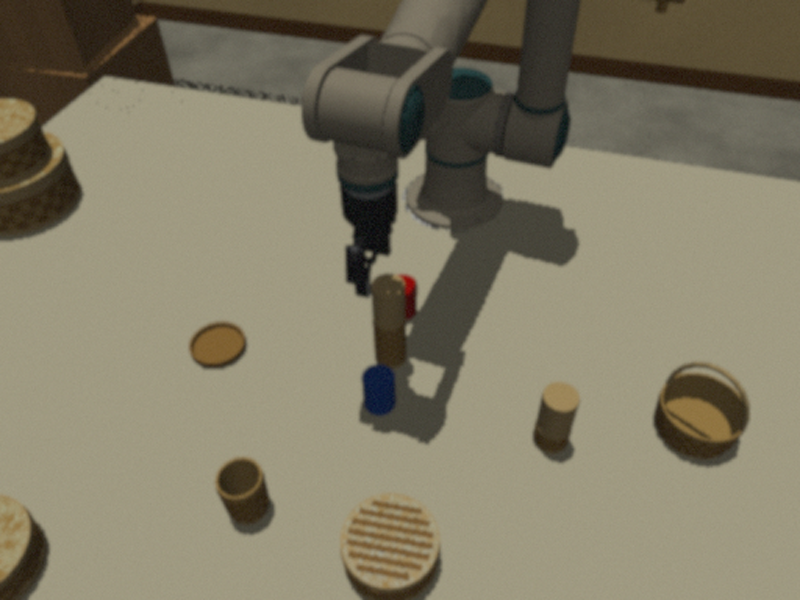

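View pics/side0b.png

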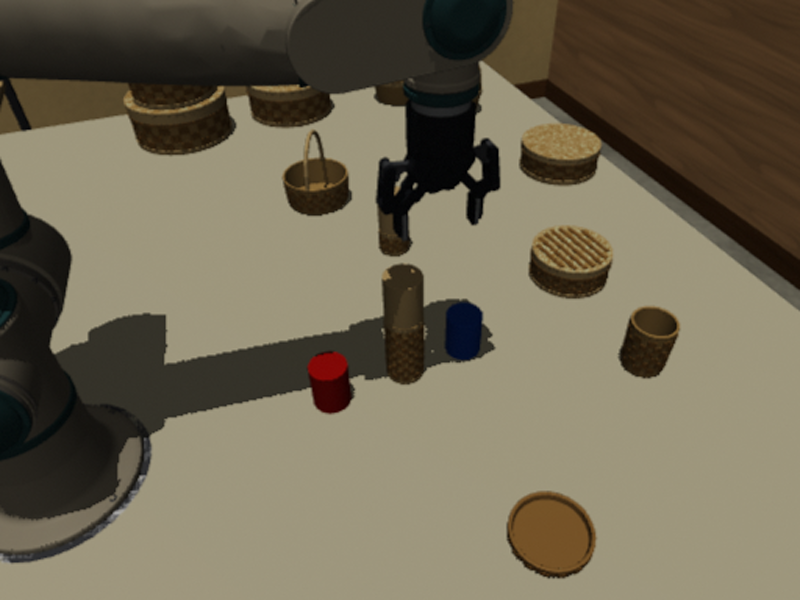

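Candidates (512-px scene image): the pale tall cap at (249,196), red look-alike (261,190), blue look-alike (241,247), and the short canister's cap (357,260). I choose the pale one on the tall woven body. The tray is at (140,221) in scene and (352,342) in side. Next I'll triangulate and check the choice in a crop.

```bash
python3 - <<'E'
from h import *
def tri(p,q):
    o1,d1=ray("scene",*p);o2,d2=ray("side",*q)
    s=np.linalg.lstsq(np.c_[d1,-d2],o2-o1,rcond=None)[0]
    a,b=o1+s[0]*d1,o2+s[1]*d2; return ((a+b)/2).round(4),round(np.linalg.norm(a-b),4)
print("cap",tri((249,196),(257,190)),"canister",tri((250,219),(256,227)))
print("red",tri((261,190),(210,244)),"blue",tri((241,247),(298,211)))
print("tray",tri((140,221),(352.5,342)), at_z("scene",139.5,220.5,.012),at_z("side",352.5,342,.012))
print("short", at_z("scene",357,251,.115))
ims=[]
for c in ("scene","side"):
    im=cv2.imread(f"pics/{c}0.png")
    for t in ("tall_cap_mid","tray_floor"):
        r=arm.trace(t,c)
        if r:
            m=r[0]["pixels"].astype(np.uint8); print(c,t,np.round(r[0]["extent"],1),r[0]["p"])
            cs,_=cv2.findContours(m,0,1)
            if t=="tray_floor":
                k=max(cs,key=cv2.contourArea); e=cv2.fitEllipse(k); print(e, at_z(c,*e[0],.012))
    x,y=(249,205) if c=="scene" else (256,210)
    ims.append(cv2.resize(im[y-45:y+45,x-50:x+50],(400,360),interpolation=cv2.INTER_CUBIC))
cv2.imwrite("pics/crop1.png",np.hstack(ims))
E
```

```text
cap (array([0.4817, 0.0099, 0.1372]), np.float64(0.006)) canister (array([0.4731, 0.0053, 0.0348]), np.float64(0.0012))
red (array([ 0.3609, -0.0005,  0.0328]), np.float64(0.0062)) blue (array([0.5776, 0.013 , 0.0426]), np.float64(0.0037))
tray (array([ 0.5455, -0.2991,  0.0039]), np.float64(0.003)) [ 0.5489605  -0.29538401  0.012     ] [ 0.54329126 -0.30360483  0.012     ]
short [0.56074037 0.29393919 0.115     ]
scene tall_cap_mid [241.8 248.6  18.5  31.9] 0.86
scene tray_floor [139.  221.4  30.6  35.6] 0.73
((139.2747039794922, 219.69183349609375), (28.331388473510742, 35.748291015625), 70.74577331542969) [ 0.54646614 -0.29740559  0.012     ]
side tall_cap_mid [255.8 187.6  29.4  39.2] 0.81
side tray_floor [354.4 343.6  54.2  57.5] 0.78
((351.984375, 341.1589660644531), (52.097198486328125, 59.71781921386719), 132.13821411132812) [ 0.5432511  -0.30187151  0.012     ]
```

View pics/crop1.png

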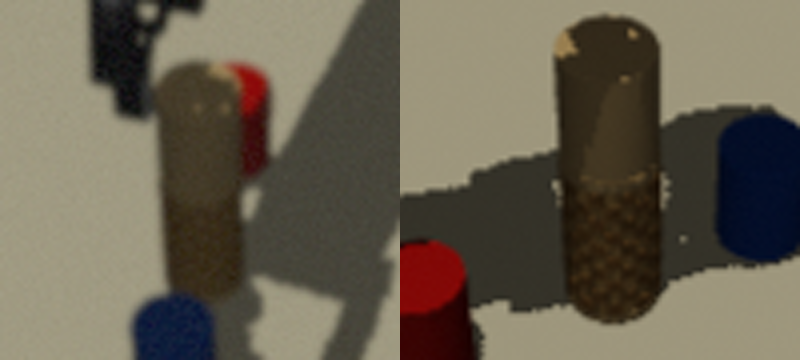

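The crop shows the pale smooth cap on the woven tall body, distinct from red and blue. Next: refine from the top disc, read the tool axes, and take a wrist view.

```bash
python3 - <<'E'
from h import *
print("top", at_z("scene",249,181.5,.18), at_z("side",257.3,176.5,.18))
s=arm.read_state(); R=np.array(s["orientation"]); print(s["time"],R.round(3),s["position"])
im=arm.camera("wrist"); m=arm.camera_model("wrist"); print(np.array(m["extrinsics"]).round(3),m["fx"],m["cx"],m["cy"])
for r in arm.search_frame("tall_cap_mid","wrist")[:3]: print(np.round(r["extent"]),round(r["p"],2))
cv2.imwrite("pics/w0.png",im)
E
```

```text
top [0.4764432  0.00680677 0.18      ] [0.47890295 0.00523748 0.18      ]
0.7 [[-0.  1.  0.]
 [ 1.  0. -0.]
 [-0.  0. -1.]] [5.25013285e-01 2.43139239e-05 2.31335351e-01]
[[ 1.    -0.001 -0.001  0.524]
 [-0.001 -0.964 -0.266  0.067]
 [-0.     0.266 -0.964  0.375]
 [ 0.     0.     0.     1.   ]] 297.3186396354542 255.6858955160082 191.15810955400585
[302. 156.  58.  55.] 0.74
[196. 194.  81.  83.] 0.73
[220. 160.  41.  40.] 0.63
```

View pics/w0.png

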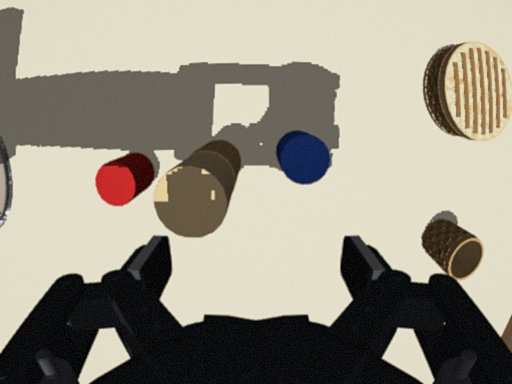

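The wrist view shows the cap top as a disc centred near (191,200), red at (117,184), blue at (304,157).

```bash
python3 - <<'E'
from h import *
for u,v in ((191.5,200.5),(154,200),(228,200),(191,237)): print(at_z("wrist",u,v,.18).round(4))
E
```

```text
[0.4796 0.0069 0.18  ]
[0.4517 0.0071 0.18  ]
[0.5052 0.0073 0.18  ]
[ 0.4772 -0.021   0.18  ]
```

Emit:
jog_arm(
  targets=[
    [2, -15, 0, 0, 0, 0, 85],
    [5, -32, 0, 0, 0, 0, 85],
    [7, -46, 0, 0, 0, 0, 85],
    [7, -46, 10, 0, 0, 0, 85],
    [7, -46, 22, 0, 0, 0, 85],
    [7, -46, 30, 0, 0, 0, 85],
    [7, -46, 30, 0, 0, 0, 85],
  ],
)

```text
time: 1.68
position: [0.4788, 0.007, 0.2001]
orientation: [[0.0, 1.0, -0.002], [1.0, -0.0, 0.0], [0.0, -0.002, -1.0]]
contact_force: [-0.1, -0.3, -0.4]
opening: 0.085
finger_force: 0.0
```

```bash
python3 - <<'E'
from h import *
s=arm.read_state(); print(s["time"],s["position"],s["contact_force"])
im=arm.camera("wrist")
cv2.imwrite("pics/w1.png",im)
for r in arm.search_frame("tall_cap_mid","wrist")[:3]: print(np.round(r["extent"]),round(r["p"],2), at_z("wrist",*r["extent"][:2],.18))
E
```

```text
1.675 [0.47877914 0.00699186 0.20007081] [-0.11906201 -0.31908603 -0.35129134]
[150. 193.  66.  64.] 0.82 [0.41479011 0.02747385 0.18      ]
[348. 169.  65.  56.] 0.7 [0.5324705  0.04196913 0.18      ]
[258. 218.  91. 104.] 0.61 [0.47989235 0.01250546 0.18      ]
```

View pics/w1.png

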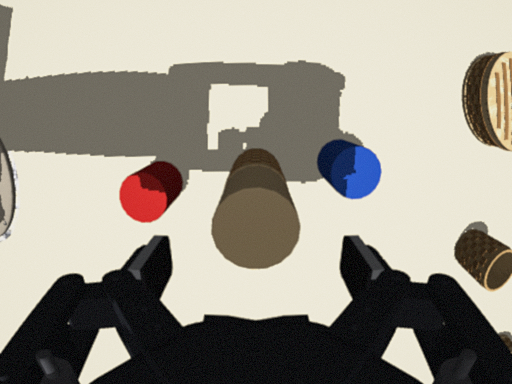

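The disc is centred between the fingers at about (256,228). Descend and grip.

Emit:
jog_arm(
  targets=[
    [0, 0, 12, 0, 0, 0, 85],
    [0, 0, 25, 0, 0, 0, 85],
    [0, 0, 38, 0, 0, 0, 85],
    [0, 0, 51, 0, 0, 0, 85],
    [0, 0, 60, 0, 0, 0, 85],
    [0, 0, 62, 0, 0, 0, 85],
    [0, 0, 62, 0, 0, 0, 70],
  ],
)

```text
time: 2.65
position: [0.4792, 0.007, 0.1395]
orientation: [[0.0, 1.0, 0.0], [1.0, -0.0, -0.0], [-0.0, 0.0, -1.0]]
contact_force: [0.2, 0.8, -0.4]
opening: 0.0703
finger_force: 0.0
```

Emit:
jog_arm(
  targets=[
    [0, 0, 0, 0, 0, 0, 62],
    [0, 0, 0, 0, 0, 0, 57],
    [0, 0, 0, 0, 0, 0, 54],
    [0, 0, 0, 0, 0, 0, 50],
    [0, 0, 0, 0, 0, 0, 45],
    [0, 0, 0, 0, 0, 0, 45],
  ],
)

```text
time: 3.4
position: [0.4794, 0.007, 0.14]
orientation: [[-0.0, 1.0, 0.002], [1.0, 0.0, -0.0], [-0.0, 0.002, -1.0]]
contact_force: [-0.2, 0.4, 5.9]
opening: 0.053
finger_force: 63.1
```

Emit:
jog_arm(
  targets=[
    [0, 0, -5, 0, 0, 0, 45],
    [0, 0, -12, 0, 0, 0, 45],
    [0, 0, -20, 0, 0, 0, 45],
    [0, 0, -30, 0, 0, 0, 45],
    [0, 0, -40, 0, 0, 0, 45],
    [0, 0, -52, 0, 0, 0, 45],
    [0, 0, -60, 0, 0, 0, 45],
    [0, 0, -60, 0, 0, 0, 45],
  ],
)

```text
time: 4.4
position: [0.4793, 0.007, 0.2001]
orientation: [[-0.0, 1.0, 0.002], [1.0, 0.0, -0.0], [-0.0, 0.002, -1.0]]
contact_force: [0.3, -0.2, -0.1]
opening: 0.0533
finger_force: 62.8
```

```bash
python3 - <<'E'
from h import *
s=arm.read_state(); print(s["time"],s["position"],s["contact_force"],s["finger_force"])
a=arm.camera("side"); b=arm.camera("scene")
cv2.imwrite("pics/lift.png",np.hstack([cv2.resize(a[120:270,190:324],(400,448)),cv2.resize(b[120:270,190:324],(400,448))]))
E
```

```text
4.4 [0.4793409  0.00701085 0.20012293] [ 0.260829   -0.16106047 -0.12217898] 62.75722336024046
```

View pics/lift.png

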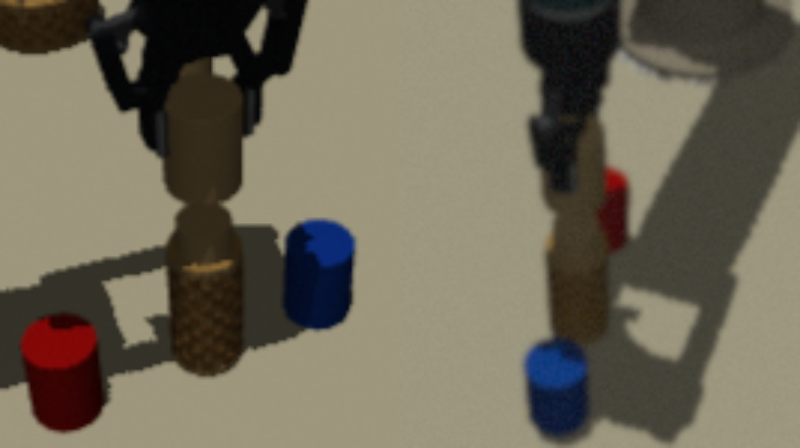

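The cap is free above the neck and the canister is still upright. Carry it to the tray.

Emit:
jog_arm(
  targets=[
    [0, 0, -15, 0, 0, 0, 45],
    [-12, 3, -20, 0, 0, 0, 45],
    [-32, 7, -20, 0, 0, 0, 45],
    [-57, 12, -20, 0, 0, 0, 45],
    [-84, 18, -20, 0, 0, 0, 45],
    [-112, 24, -20, 0, 0, 0, 45],
    [-140, 30, -20, 0, 0, 0, 45],
    [-168, 36, -20, 0, 0, 0, 45],
  ],
)

```text
time: 5.5
position: [0.5151, -0.1628, 0.2196]
orientation: [[0.0, 1.0, 0.0], [1.0, -0.0, -0.0], [-0.0, 0.0, -1.0]]
contact_force: [-0.8, 0.3, -0.7]
opening: 0.0527
finger_force: 62.8
```

Emit:
jog_arm(
  targets=[
    [-28, 6, 0, 0, 0, 0, 45],
    [-56, 12, 0, 0, 0, 0, 45],
    [-84, 18, 0, 0, 0, 0, 45],
    [-105, 23, 0, 0, 0, 0, 45],
    [-122, 26, 0, 0, 0, 0, 45],
    [-132, 29, 0, 0, 0, 0, 45],
    [-138, 30, 0, 0, 0, 0, 45],
    [-138, 30, 0, 0, 0, 0, 45],
  ],
)

```text
time: 6.5
position: [0.5451, -0.299, 0.2193]
orientation: [[-0.0, 1.0, 0.0], [1.0, 0.0, 0.0], [0.0, 0.0, -1.0]]
contact_force: [-0.3, -0.2, 0.1]
opening: 0.0528
finger_force: 62.8
```

```bash
python3 - <<'E'
from h import *
s=arm.read_state(); print(s["time"],s["position"],s["contact_force"],s["finger_force"])
im=arm.camera("wrist"); cv2.imwrite("pics/w2.png",im)
for t in ("tray_floor","tall_cap_mid"):
  for r in arm.search_frame(t,"wrist")[:2]: print(t,np.round(r["extent"]),round(r["p"],2), at_z("wrist",*r["extent"][:2],.012))
E
```

```text
6.5 [ 0.54507527 -0.2989556   0.21933831] [-0.30023828 -0.18519846  0.14351313] 62.822865676134825
tray_floor [256. 162.  85.  64.] 0.69 [ 0.54460298 -0.29222176  0.012     ]
tall_cap_mid [259. 251. 125. 132.] 0.78 [ 0.54829794 -0.40926756  0.012     ]
```

View pics/w2.png

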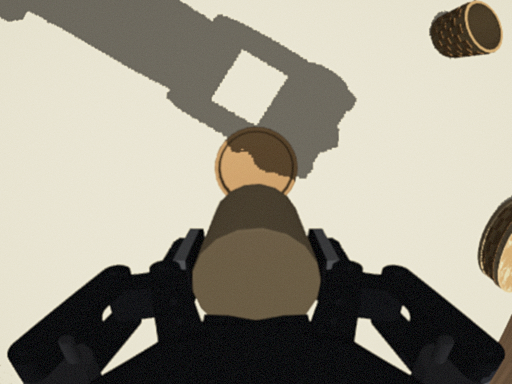

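The tray's rim spans columns 215 to 298 with its far edge at row 127; the cap hides the near part. I'll check y from that far edge.

```bash
python3 - <<'E'
from h import *
for p in ((256.5,127),(215,168),(298,168)): print(at_z("wrist",*p,.016).round(4))
E
```

```text
[ 0.5452 -0.2498  0.016 ]
[ 0.4957 -0.2982  0.016 ]
[ 0.5948 -0.2982  0.016 ]
```

The tray centre is confirmed at (0.545, -0.299). The cap rim is 30 mm below the TCP, so touchdown should come at TCP z ≈ 0.036.

Emit:
jog_arm(
  targets=[
    [0, 0, 15, 0, 0, 0, 45],
    [0, 0, 40, 0, 0, 0, 45],
    [0, 0, 68, 0, 0, 0, 45],
    [0, 0, 96, 0, 0, 0, 45],
    [0, 0, 124, 0, 0, 0, 45],
    [0, 0, 148, 0, 0, 0, 45],
    [0, 0, 166, 0, 0, 0, 45],
    [0, 0, 173, 0, 0, 0, 45],
  ],
)

```text
time: 7.65
position: [0.5444, -0.2985, 0.0446]
orientation: [[-0.0, 1.0, -0.002], [1.0, 0.0, 0.001], [0.001, -0.002, -1.0]]
contact_force: [0.3, 0.5, -1.1]
opening: 0.0525
finger_force: 62.8
```

Emit:
jog_arm(
  targets=[
    [0, 0, 3, 0, 0, 0, 45],
    [0, 0, 5, 0, 0, 0, 45],
    [0, 0, 7, 0, 0, 0, 45],
    [0, 0, 8, 0, 0, 0, 45],
    [0, 0, 8, 0, 0, 0, 45],
    [0, 0, 8, 0, 0, 0, 45],
  ],
)

```text
time: 8.4
position: [0.5451, -0.299, 0.0385]
orientation: [[-0.0, 1.0, 0.0], [1.0, 0.0, -0.0], [-0.0, 0.0, -1.0]]
contact_force: [-0.2, -0.5, -0.3]
opening: 0.053
finger_force: 62.8
```

Emit:
jog_arm(
  targets=[
    [0, 0, 0.5, 0, 0, 0, 45],
    [0, 0, 1, 0, 0, 0, 45],
    [0, 0, 1.5, 0, 0, 0, 45],
    [0, 0, 1.5, 0, 0, 0, 45],
  ],
)

```text
time: 8.9
position: [0.545, -0.299, 0.0368]
orientation: [[0.0, 1.0, -0.0], [1.0, -0.0, 0.0], [0.0, -0.0, -1.0]]
contact_force: [0.1, -0.4, -0.2]
opening: 0.0527
finger_force: 62.8
```

Emit:
jog_arm(
  targets=[
    [0, 0, 0.4, 0, 0, 0, 45],
    [0, 0, 0.8, 0, 0, 0, 45],
    [0, 0, 0.8, 0, 0, 0, 45],
  ],
)

```text
time: 9.28
position: [0.5451, -0.299, 0.0362]
orientation: [[-0.0, 1.0, 0.0], [1.0, 0.0, -0.0], [-0.0, 0.0, -1.0]]
contact_force: [-0.7, 0.5, -0.2]
opening: 0.0532
finger_force: 62.9
```

Emit:
jog_arm(
  targets=[
    [0, 0, 0.4, 0, 0, 0, 45],
    [0, 0, 0.8, 0, 0, 0, 45],
    [0, 0, 0.8, 0, 0, 0, 45],
  ],
)

```text
time: 9.65
position: [0.5451, -0.299, 0.0361]
orientation: [[-0.0, 1.0, 0.0], [1.0, 0.0, -0.0], [-0.0, 0.0, -1.0]]
contact_force: [-3.1, 1.7, 6.3]
opening: 0.0531
finger_force: 63.3
```

Contact is 6 N, so the cap stands on the floor. Open slowly, then withdraw straight up.

Emit:
jog_arm(
  targets=[
    [0, 0, -0.3, 0, 0, 0, 53],
    [0, 0, -0.3, 0, 0, 0, 57],
    [0, 0, -0.3, 0, 0, 0, 64],
    [0, 0, -0.3, 0, 0, 0, 74],
    [0, 0, -0.3, 0, 0, 0, 82],
    [0, 0, -0.3, 0, 0, 0, 84],
    [0, 0, -0.3, 0, 0, 0, 84],
  ],
)

```text
time: 10.52
position: [0.545, -0.299, 0.0355]
orientation: [[0.0, 1.0, 0.0], [1.0, -0.0, -0.0], [-0.0, 0.0, -1.0]]
contact_force: [-0.3, -0.4, -1.1]
opening: 0.0838
finger_force: 0.0
```

Emit:
jog_arm(
  targets=[
    [0, 0, -5, 0, 0, 0, 84],
    [0, 0, -15, 0, 0, 0, 84],
    [0, 0, -30, 0, 0, 0, 84],
    [0, 0, -55, 0, 0, 0, 84],
    [0, 0, -85, 0, 0, 0, 84],
    [0, 0, -115, 0, 0, 0, 84],
    [0, 0, -140, 0, 0, 0, 84],
    [0, 0, -140, 0, 0, 0, 84],
  ],
)

```text
time: 11.52
position: [0.5461, -0.2996, 0.1792]
orientation: [[-0.0, 1.0, 0.005], [1.0, 0.0, -0.003], [-0.003, 0.005, -1.0]]
contact_force: [0.1, -0.2, -1.4]
opening: 0.0843
finger_force: 0.0
```

```bash
python3 - <<'E'
from h import *
s=arm.read_state(); print(s["time"],s["position"],s["contact_force"],s["finger_force"])
a=arm.camera("side"); b=arm.camera("scene")
cv2.imwrite("pics/end.png",np.hstack([cv2.resize(a[120:384,180:432],(400,419)),cv2.resize(b[130:290,110:263],(400,419))]))
E
```

```text
11.525 [ 0.54606827 -0.29961421  0.17921192] [ 0.11929161 -0.19079375 -1.38515813] 0.0
```

View pics/end.png

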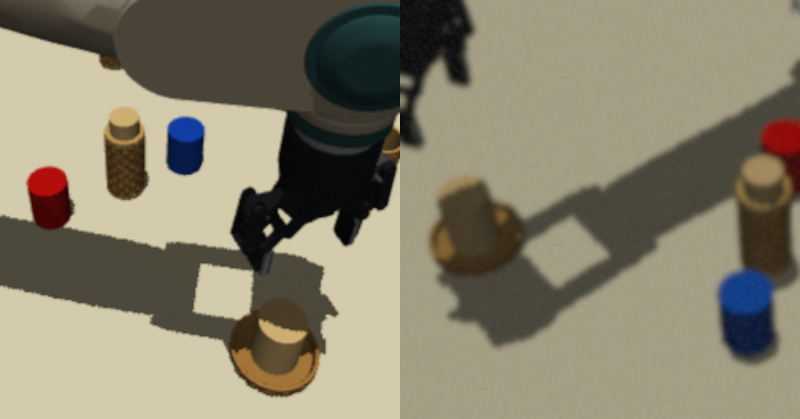

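Both views show the cap standing upright, centred in the tray, with the canister upright and its neck exposed. The gripper is clear of everything, so I'll hand in.

```bash
python3 -c "
from workcell import arm
print(arm.finish_job())"
```

```text
the job is handed in; nothing more can be done
None
```

The job is handed in at about 11.6 s: the tall canister's cap stands open end down and centred on the tray floor, the canister is upright where it was, and the arm never went near the short canister and its cap.

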